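Change over the blowing mould

ROBOT

A 6-joint arm with a two-finger parallel gripper is mounted at the origin on a cart in front of the work surface, level with it; the furniture and walls round the work are solid. World frame = base frame: x ahead of the robot, y to its left, z up, the work surface at z = 0. Lengths are in mm, angles in rad, forces in N, time in s.
With the tool pointing down it reaches from about 300 to 775 mm from the base axis. Payload 14.6 kg.
Tool frame: the origin (TCP) lies at the very end of the fingers, on their centre line; the grasp point (between the pads) lies 19 mm behind it; z points along the fingers, y is the line along which they close (so a half turn about z gives the same grasp; the last joint's range is limited). The gripper opens to 94 mm and grips with 3 to 60 N. Pads are 16 mm wide; open, the fingers measure 119 mm over their backs; the gripper's body (75 mm by 177 mm) begins 78 mm behind the grasp point.
Start: joints at [1.199, 0.3, 1.521, -0, 1.321, -0.067], TCP at [165.054, 524.639, 205.446] pointing down, gripper open.
Joint ranges: [-3.03, 3.03], [-0.79, 2.21], [0.23, 2.52], [-1.04, 4.18], [0, 3.07], [-2.55, 2.55]. Speed limits (rad/s): [2.22, 2.22, 2.57, 3.14, 3.14, 3.14].

INTERFACE

Orientations are given as [roll, pitch, yaw] about the fixed x, y, z axes, in that order (R = Rz(yaw) Ry(pitch) Rx(roll)).
In Python, from cell import manip, optics gives the robot as it stands.
- The arm moves only by the shell command python3 -m crank 'ROWS' [FORCE]. ROWS is JSON, a list of rows, each a list of 7 numbers: the opening in per cent of the stroke, from 0 (shut) to 100 (fully open), then the shift along the tool's x, y, z in mm, then the turn, a rotation vector about the tool's x, y, z in rad. A call has 1 to 10 rows; each row is the pose to reach, as a shift and turn from the pose commanded when the call began, along the tool's axes at that moment; what a row does not reach only later rows make up. A row lasts 1/10 s, in which the tool goes at most 50 mm and 8.59 degrees, less where a joint would pass 70% of its speed; a pose out of reach is approached as far as the arm can. A call with a gripper value outside its range is refused whole. The fingers move at their own pace and stop on an object; FORCE is the grip in N (left out, the last holds). Time passes only in rows, so rows that repeat a pose let the fingers close. It gives the time, the measured TCP pose, the force, the opening and the grip force at its end, in the units of the state.
- manip.read_state(): the state, without advancing time (a new reading comes with each control period).
- optics.camera(name): name is "side" or "top"; returns (picture, depth): 480x640x3 uint8, red, green, blue; 480x640 float32, mm along the optical axis (not along the pixel's ray), 0 where there is no reading.
- optics.calibration(name): a dict with "camera_matrix" (3x3 intrinsics, pixels), "R" (3x3) and "t" (3): a world point X has camera coordinates R X + t. Camera axes: x right, y down, z forward; pixel columns grow to the right and rows downward; lengths in mm; the calibration is good to about 2 mm. A picture is of the moment at which its call begins. calibration takes no time and is no camera call.
- manip.sign_off(): hands the job in; it is judged then, once.
The state is a dict: "clock": time; "joints": joint angles; "qd": joint speeds; "effort": joint torques, N m; "eef_pos": TCP position; "eef_rot": TCP orientation; "wrist_force": force on the tool from outside, world axes, zero at the start; "moment": the same for the moment, N m; "finger_gap": finger opening in mm; "finger_force": force on a finger pad.
Only numpy, scipy, OpenCV 4.12 (cv2) and the standard library are available. Lean on these libraries where they do the work, as an engineer would, in place of code of your own. Each camera call takes 0.05 s, during which the arm holds its last target. There are 200 camera calls.

TASK

Change over the blowing mould: the mould that now stands in the station goes to the large seat of the rack, and the mould from that seat goes into the station; the cork mat is free for setting things down meanwhile. When you are done the steel guide ring sits in the mouth of the mould that is now in the station, and the wooden dust cap closes the mould that is now in the rack, all of them standing straight and fully down. Keep the moulds upright throughout and leave the small mould, the graphite block and the tape roll where they are.

Things in the scene. Friction and masses are not known exactly. Their poses are not given: they have to be found in the camera images.
- station_seat (a point): Floor centre of the nest in the blowing station: fixed grey steel plate 125 x 125 x 12 mm with a bolt in each corner, a brass air inlet reaching 26 mm out low on its -y side and a steel ring, 84 mm outside, on top. The nest in the ring is 61 mm across, 8 mm deep; this point is 12 mm above the worktop, the ring's top 20 mm. z up, x and y along the plate's edges.
- rack_seat (a point): Floor centre of the large seat in the mould rack: fixed brown wooden board 96 mm (its x) by 242 mm (its y), 20 mm high, with two round nests 8 mm deep. The large seat is 62 mm across; this point is 12 mm above the worktop. The board's centre is 58 mm along -y from here; the small nest, 51 mm across and holding the small mould, 116 mm along -y. z up.
- mat: Fixed cork mat, 140 mm (its x) by 210 mm (its y), 5 mm thick, empty at the start, for setting things down. Origin at the centre of its underside on the worktop, z up.
- mould_plain: Loose brass blowing mould, plain and round outside: 50 mm diameter, 60 mm high, 0.28 to 0.56 kg, open on top with a bore 30 mm across and 48 mm deep. Origin at the centre of its underside, z up along its axis. At the start either this or the ribbed mould stands in the station, the other in the large seat of the rack.
- mould_ribbed: Loose brass blowing mould like the plain one (foot 50 mm, 60 mm high, bore 30 mm across and 48 mm deep, 0.29 to 0.59 kg) but with twelve upright half-round ribs round the outside from 12 to 59 mm up, 60 mm across over the ribs. Origin at the centre of its underside, z up along its axis.
- guide: Loose steel guide ring, 0.12 kg: round open cup 42 mm in diameter, 10 to 44 mm above its origin, on a hollow spigot 22 mm wide, 10 mm long, tapered to 17 mm. The spigot goes loosely into a mould's bore, the cup rests on the mould's top (origin 50 mm above the mould's). On a flat surface it stands on the spigot. Origin: centre of the spigot's end, z up. Starts in the station's mould.
- cap: Loose dust cap of pale turned wood, 0.04 kg: plug 22 mm wide, 10 mm long, tapered to 15 mm; flange 40 mm wide 10 to 14 mm above the origin; grip knob 20 mm wide from 25 to 40 mm. The plug goes loosely into a mould's bore, the flange rests on the mould's top (origin 50 mm above the mould's). Origin: centre of the plug's end, z up. Starts on the rack's mould.
- small_mould: Bystander, loose: small round brass mould, 42 mm diameter, 39 mm high, in the small nest of the rack. It stays there. Origin at the centre of its underside.
- graphite: Bystander, loose: black graphite block 50 x 70 x 22 mm lying on the worktop in front. Origin at the centre of its underside.
- tape: Bystander, loose: roll of tan tape, 69 mm diameter, 19 mm high, lying flat on the worktop in front. Origin at the centre of its underside.

How it is judged (in metres and radians):
At the end, for the whole second after the job is handed in: The two moulds have changed seats, each within 8 mm of its seat's centre; the guide ring sits in the mould in the station and the cap in the mould in the rack, each within 8 mm of its axis; all fully down (within 4 mm), straight within 0.1 rad, released and at rest (((distance of each of mould_plain, mould_ribbed from where it was at the start of the episode above 0.1 m and horizontal distance between mould_plain and station_seat below 0.008 m and z of mould_plain in the frame of station_seat between -0.004 and 0.004 m and angle between each of mould_plain, mould_ribbed, guide, cap's own z axis and vertical below 0.1 rad and horizontal distance between mould_ribbed and rack_seat below 0.008 m and z of mould_ribbed in the frame of rack_seat between -0.004 and 0.004 m and horizontal distance between guide and mould_plain below 0.008 m and z of guide in the frame of mould_plain between 0.046 and 0.054 m and horizontal distance between cap and mould_ribbed below 0.008 m and z of cap in the frame of mould_ribbed between 0.046 and 0.054 m) or (distance of each of mould_ribbed, mould_plain from where it was at the start of the episode above 0.1 m and horizontal distance between mould_ribbed and station_seat below 0.008 m and z of mould_ribbed in the frame of station_seat between -0.004 and 0.004 m and angle between each of mould_ribbed, mould_plain, guide, cap's own z axis and vertical below 0.1 rad and horizontal distance between mould_plain and rack_seat below 0.008 m and z of mould_plain in the frame of rack_seat between -0.004 and 0.004 m and horizontal distance between guide and mould_ribbed below 0.008 m and z of guide in the frame of mould_ribbed between 0.046 and 0.054 m and horizontal distance between cap and mould_plain below 0.008 m and z of cap in the frame of mould_plain between 0.046 and 0.054 m)) and linear speed of each of mould_plain, mould_ribbed, guide, cap below 0.02 m/s); the robot touches nothing.
It fails at once if a mould is tipped more than 0.5 rad (angle between any of mould_plain, mould_ribbed's own z axis and vertical above 0.5 rad).
It fails at once if the small mould, the graphite block or the tape roll is shifted by more than 25 mm (distance of any of small_mould, graphite, tape from where it was at the start of the episode above 0.025 m).
It also fails if it takes over 141 s, if anything falls off the work surface, if the arm or the gripper's body presses on something with over 40 N, if the wrist force passes 120 N, or if a joint passes its speed limit or range.

## Working session

There is one attempt and no reset: what is moved stays moved. The work goes in short steps, Python scripts to look and compute and a shell command to move; the robot and the scene stay as the last step left them, time stands still between calls to the robot, and variables do not carry over. Pictures are saved under pics/ and viewed, at most 14 in all, crops included, and the job is handed in when it is done.

```bash
ls; mkdir -p pics; python3 - <<'E'
from cell import manip, optics
import cv2,numpy as np
for n in("top","side"):
    p,d=optics.camera(n); cv2.imwrite(f"pics/{n}0.png",p[:,:,::-1]); np.savez(f"{n}0.npz",p=p,d=d)
    c=optics.calibration(n); R=np.array(c["R"]);print(n,c["camera_matrix"],R,-R.T@np.array(c["t"]))
print(manip.read_state())
E
```

```text
pics
top [[449.17696564   0.         326.51865751]
 [  0.         449.17696564 239.00003182]
 [  0.           0.           1.        ]] [[-0.02123557 -0.99970657 -0.01165468]
 [-0.98289094  0.02300884 -0.18274568]
 [ 0.18296022  0.00757457 -0.98309114]] [312.0185726  -22.80731012 950.24916263]
side [[507.30318948   0.         315.42232105]
 [  0.         507.30318948 242.82349934]
 [  0.           0.           1.        ]] [[ 0.99910314 -0.04231873 -0.00143003]
 [-0.0184885  -0.40561408 -0.91385743]
 [ 0.03809324  0.91306426 -0.40603271]] [  421.95676202 -1059.65393204   550.94418015]
{'clock': 0.1, 'joints': array([ 1.19941487e+00,  3.00457847e-01,  1.52148595e+00,  1.64619290e-05,
        1.32069793e+00, -6.66105918e-02]), 'qd': array([ 0.00084208, -0.00031773, -0.00094909, -0.00061207,  0.00191612,
       -0.00053856]), 'effort': array([ 1.80835697e-03, -5.32648551e+01, -3.53283763e+01,  7.09562330e-02,
        2.35064118e-02, -6.02958153e-05]), 'eef_pos': array([164.96448028, 524.44490127, 204.933839  ]), 'eef_rot': array([-3.14054696e+00, -8.57381022e-05,  2.83681766e+00]), 'wrist_force': array([-0.39294459,  0.30595332,  0.42470511]), 'moment': array([-0.02345996,  0.03238581, -0.00186619]), 'finger_force': 0.0, 'finger_gap': 94.04073762150885}
```

View pics/top0.png

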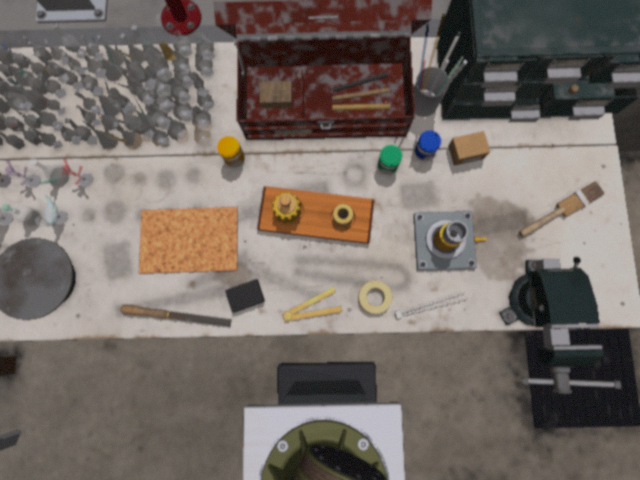

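View pics/side0.png

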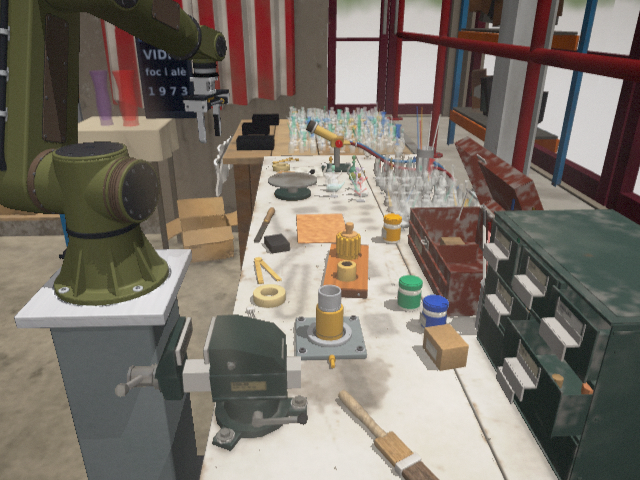

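The top view shows the station with the plain mould and guide at about (450,238), and the rack with the ribbed mould and cap at (287,207). The small mould is at (344,215) and the empty mat at (190,240). The graphite block is at (245,295) and the tape at (376,297). The side view agrees: plain mould and guide at (330,310), ribbed mould behind it at (347,245).

```bash
cat > h.py <<'E'
import cv2,numpy as np
from cell import manip, optics
def cal(n):
    c=optics.calibration(n); return np.array(c["camera_matrix"]),np.array(c["R"]),np.array(c["t"])
def ray(n,uv,z):
    K,R,t=cal(n); uv=np.atleast_2d(uv).astype(float)
    d=np.c_[uv,np.ones(len(uv))]@np.linalg.inv(K).T@R; o=-R.T@t
    return o+d*((z-o[2])/d[:,2])[:,None]
def cloud(n,d):
    K,R,t=cal(n); v,u=np.mgrid[:480,:640]
    c=np.stack([(u-K[0,2])/K[0,0]*d,(v-K[1,2])/K[1,1]*d,d],-1)
    return (c-t)@R
def proj(n,X):
    K,R,t=cal(n); q=K@(R@np.array(X,float)+t); return q[:2]/q[2]
E
python3 - <<'E'
from h import *
T=np.load("top0.npz");p,d=T["p"],T["d"]; P=cloud("top",d)
hsv=cv2.cvtColor(p,cv2.COLOR_RGB2HSV)
for n,uv in dict(plate=(422,262),rack=(315,225),mat=(190,240),graph=(245,295),tape=(365,297),table=(150,180)).items(): print(n,hsv[uv[1],uv[0]],P[uv[1],uv[0]].round(1))
def rect(name,lo,hi,box,z):
    m=cv2.inRange(hsv,np.array(lo),np.array(hi)); k=np.zeros_like(m);k[box[1]:box[3],box[0]:box[2]]=255; m&=k
    m=cv2.morphologyEx(m,cv2.MORPH_CLOSE,np.ones((5,5)))
    c=max(cv2.findContours(m,0,2)[0],key=cv2.contourArea)[:,0]
    w=ray("top",c,z)[:,:2].astype(np.float32); print(name,cv2.minAreaRect(w))
rect("mat",(3,100,120),(22,255,255),(125,195,250,285),5)
rect("rack",(3,120,60),(16,255,255),(250,180,385,250),20)
rect("plate",(80,15,60),(125,140,200),(405,200,485,280),12)
# depth slices: top heights
for name,box in dict(ribbed=(265,185,310,230),small=(328,198,360,232),plain=(425,210,480,262)).items():
    q=P[box[1]:box[3],box[0]:box[2]].reshape(-1,3); 
    for a,b in ((47,55),(66,76),(78,88),(95,104),(104,118)):
        s=q[(q[:,2]>a)&(q[:,2]<b)]
        if len(s)>8: print(name,a,b,len(s),s.mean(0).round(1),((s.min(0)+s.max(0))/2).round(1),np.ptp(s,0).round(1))
E
```

```text
plate [125  14 106] [ 432.3 -214.1   16.3]
rack [ 13 170 169] [516.7   8.3  16.3]
mat [ 19 117 192] [493.3 278.7   1.5]
graph [143  20  51] [371.4 154.5  22.6]
tape [ 21  75 190] [362.3 -92.4  16.5]
table [ 14  24 180] [632.4 374.6  -4.3]
mat ((494.1278991699219, 282.14935302734375), (138.16282653808594, 208.0760955810547), 0.39563921093940735)
rack ((539.70751953125, 6.712921142578125), (236.4440155029297, 96.71755981445312), 81.41094970703125)
plate ((478.73687744140625, -264.6884765625), (118.96095275878906, 119.62059783935547), 0.06905695050954819)
ribbed 47 55 30 [529.3  60.   51.4] [536.   65.5  51.2] [35.6 56.4  7.6]
ribbed 66 76 434 [544.5  65.4  71.2] [547.5  65.7  71. ] [57.9 55.1 10. ]
ribbed 95 104 79 [548.5  63.6  99.4] [548.8  64.6  99.1] [19.6 18.1  7.4]
small 47 55 248 [532.2 -50.2  48.9] [531.7 -50.   50.3] [38.4 39.5  6.6]
plain 47 55 34 [ 468.3 -249.9   51.2] [ 476.6 -257.3   51.5] [44.3 34.   6.9]
plain 66 76 202 [ 477.3 -260.8   71.3] [ 478.9 -262.8   71.1] [48.8 44.8  9.9]
plain 78 88 74 [ 478.9 -265.9   82.7] [ 477.9 -264.7   83. ] [38.  38.4  9.9]
plain 95 104 112 [ 477.9 -265.7  101. ] [ 478.8 -266.1   99.5] [40.9 40.9  8.9]
plain 104 118 49 [ 480.3 -267.6  105. ] [ 479.  -266.3  105.4] [39.4 38.3  2.6]
```

```bash
python3 - <<'E'
from h import *
T=np.load("side0.npz");p,d=T["p"],T["d"]; P=cloud("side",d)
for name,c,a,b in (("guide",(478,-266),98,112),("knob",(548,64),92,106),("ribbedrim",(548,64),66,78),("small",(532,-50),44,56)):
    m=(np.hypot(P[...,0]-c[0],P[...,1]-c[1])<45)&(P[...,2]>a)&(P[...,2]<b)&(d>0); s=P[m]
    print(name,len(s),s.min(0).round(1),s.max(0).round(1),((s.min(0)+s.max(0))/2).round(1))
hsv=cv2.cvtColor(p,cv2.COLOR_RGB2HSV)
m=cv2.inRange(hsv,np.array((3,120,60)),np.array((16,255,255)))
m[:235]=0;m[310:]=0;m[:,:300]=0;m[:,380:]=0
# guide rim ellipse: where does plate lie
q=(np.abs(P[...,0]-478)<80)&(np.abs(P[...,1]+266)<80)&(P[...,2]>8)&(P[...,2]<16)&(d>0)
w=ray("side",np.argwhere(q)[:,::-1],12)[:,:2].astype(np.float32); print(cv2.minAreaRect(w))
q=(np.abs(P[...,0]-540)<80)&(np.abs(P[...,1]-7)<135)&(P[...,2]>16)&(P[...,2]<24)&(d>0)
w=ray("side",np.argwhere(q)[:,::-1],20)[:,:2].astype(np.float32); print(cv2.minAreaRect(w))
E
```

```text
guide 244 [ 459.2 -290.8   98.1] [ 500.5 -247.7  108.6] [ 479.8 -269.3  103.3]
knob 54 [539.6  49.1  92.3] [558.9  69.9 104.9] [549.2  59.5  98.6]
ribbedrim 179 [519.   31.5  66. ] [576.3  84.   78. ] [547.6  57.8  72. ]
small 172 [511.9 -75.8  44.1] [552.  -29.5  54.3] [532.  -52.6  49.2]
((479.54022216796875, -277.9521484375), (124.53706359863281, 145.4879913330078), 0.2887241840362549)
((540.2559204101562, 1.0988616943359375), (253.94056701660156, 96.15898132324219), 81.56491088867188)
```

```bash
python3 -m crank '[[100,0,0,0,0,0,-0.1],[100,0,0,0,0,0,-0.2],[100,0,0,0,0,0,-0.3047],[100,0,0,0,0,0,-0.3047],[100,0,0,0,0,0,-0.3047]]'
```

```text
clock: 0.6
eef_pos: [165.0, 524.6, 205.2]
eef_rot: [-3.141, -0.0, 3.138]
wrist_force: [0.2, 0.3, 0.1]
finger_gap: 93.6
finger_force: 0.0
```

```bash
python3 -m crank '[[100,-335,-394,0,0,0,0],[100,-335,-394,0,0,0,0],[100,-335,-394,0,0,0,0],[100,-335,-394,0,0,0,0],[100,-335,-394,0,0,0,0],[100,-335,-394,0,0,0,0],[100,-335,-394,0,0,0,0],[100,-335,-394,0,0,0,0],[100,-335,-394,0,0,0,0],[100,-335,-394,0,0,0,0]]' && python3 -m crank '[[100,21,-396,0,0,0,0],[100,21,-396,0,0,0,0],[100,21,-396,0,0,0,0],[100,21,-396,0,0,0,0],[100,21,-396,0,0,0,0],[100,21,-396,0,0,0,0],[100,21,-396,0,0,0,0],[100,21,-396,0,0,0,0],[100,21,-396,0,0,0,0],[100,21,-396,0,0,0,0]]'
```

```text
clock: 1.6
eef_pos: [489.9, 141.8, 205.6]
eef_rot: [3.141, 0.0, 3.138]
wrist_force: [0.8, 0.5, -0.3]
finger_gap: 93.8
finger_force: 0.0
clock: 2.6
eef_pos: [467.5, -252.8, 205.1]
eef_rot: [3.141, -0.001, 3.138]
wrist_force: [-0.0, 1.6, -0.1]
finger_gap: 94.2
finger_force: 0.0
```

```bash
python3 -m crank '[[100,-11.5,-12.5,0,0,0,-0.0035],[100,-11.5,-12.5,0,0,0,-0.0035],[100,-11.5,-12.5,0,0,0,-0.0035],[100,-11.5,-12.5,0,0,0,-0.0035]]'
```

```text
clock: 3.0
eef_pos: [479.2, -263.8, 205.5]
eef_rot: [3.141, -0.0, -3.138]
wrist_force: [0.1, -0.3, -0.0]
finger_gap: 94.5
finger_force: 0.0
```

```bash
python3 -m crank '[[80,0,-1,30,0,0,0],[80,0,-1.5,60,0,0,0],[80,0,-1.5,90,0,0,0],[80,0,-1.5,112,0,0,0],[80,0,-1.5,122,0,0,0],[80,0,-1.5,124,0,0,0],[80,0,-1.5,124,0,0,0]]' 15 && python3 -m crank '[[30,0,0,0,0,0,0],[30,0,0,0,0,0,0],[30,0,0,0,0,0,0],[30,0,0,0,0,0,0],[30,0,0,0,0,0,0],[30,0,0,0,0,0,0],[30,0,0,0,0,0,0],[30,0,0,0,0,0,0]]' 15
```

```text
clock: 3.7
eef_pos: [479.7, -266.3, 82.3]
eef_rot: [-3.141, 0.001, -3.138]
wrist_force: [1.1, -0.8, 0.7]
finger_gap: 75.3
finger_force: 0.0
clock: 4.5
eef_pos: [479.4, -266.4, 81.6]
eef_rot: [-3.141, 0.0, -3.138]
wrist_force: [0.1, 0.2, 2.9]
finger_gap: 40.8
finger_force: 15.0
```

```bash
python3 -m crank '[[30,0,0,5,0,0,0],[30,0,0,0,0,0,0],[30,0,0,-10,0,0,0],[30,0,0,-30,0,0,0],[30,0,20,-60,0,0,0],[30,0,50,-80,0,0,0],[30,0,85,-85,0,0,0],[30,0,125,-85,0,0,0],[30,0,165,-85,0,0,0],[30,0,205,-85,0,0,0]]' && python3 -m crank '[[30,0,40,0,0,0,0],[30,0,80,0,0,0,0],[30,0,120,0,0,0,0],[30,4,160,0,0,0,0],[30,8,200,0,0,0,0],[30,12,240,0,0,0,0],[30,16,280,0,0,0,0],[30,20,320,0,0,0,0],[30,25,355,0,0,0,0],[30,29,385,0,0,0,0]]' && python3 -m crank '[[30,0,15,0,0,0,0],[30,0,25,0,0,0,0],[30,0,30,0,0,0,0],[30,0,31,0,0,0,0],[30,0,31,0,0,0,0],[30,0,31,0,0,0,0]]'
```

```text
clock: 5.5
eef_pos: [478.3, -59.8, 166.9]
eef_rot: [-3.142, 0.0, -3.139]
wrist_force: [-0.0, 0.2, -2.0]
finger_gap: 41.0
finger_force: 16.8
clock: 6.5
eef_pos: [447.7, 325.3, 166.8]
eef_rot: [3.142, -0.0, -3.137]
wrist_force: [0.2, -0.2, -1.7]
finger_gap: 40.6
finger_force: 16.8
clock: 7.1
eef_pos: [448.5, 353.9, 166.6]
eef_rot: [-3.142, 0.0, -3.139]
wrist_force: [-0.8, 0.7, -2.1]
finger_gap: 41.2
finger_force: 16.8
```

```bash
python3 - <<'E'
from h import *
p,d=optics.camera("side"); u,v=proj("side",(448,354,155)).astype(int); print(u,v)
cv2.imwrite("pics/g1.png",cv2.resize(p[v-60:v+40,u-60:u+60,::-1],None,fx=5,fy=5))
P=cloud("side",d)
for dv in range(-25,30): 
    q=P[v+dv,u]; print(v+dv,q.round(0),end=";")
print([ (z,proj("side",(448,354-8,z)).round(1)) for z in (140,147,150,157,190)])
E
```

```text
303 168
143 [446. 321. 237.];144 [446. 318. 235.];145 [446. 323. 231.];146 [446. 321. 229.];147 [446. 324. 225.];148 [446. 326. 222.];149 [446. 321. 220.];150 [446. 317. 218.];151 [446. 324. 214.];152 [446. 314. 213.];153 [446. 321. 209.];154 [446. 322. 206.];155 [446. 319. 204.];156 [446. 320. 201.];157 [445. 319. 198.];158 [445. 316. 196.];159 [445. 322. 192.];160 [445. 319. 190.];161 [445. 321. 186.];162 [445. 319. 184.];163 [445. 320. 181.];164 [445. 319. 178.];165 [445. 323. 174.];166 [445. 328. 170.];167 [445. 334. 166.];168 [445. 329. 164.];169 [445. 341. 158.];170 [446. 347. 153.];171 [454. 876.  -0.];172 [450. 645.  62.];173 [450. 641.  59.];174 [450. 628.  60.];175 [450. 622.  58.];176 [450. 602.  60.];177 [  422. -1060.   551.];178 [449. 579.  60.];179 [449. 564.  61.];180 [449. 556.  60.];181 [448. 539.  62.];182 [448. 535.  60.];183 [448. 517.  62.];184 [448. 511.  61.];185 [448. 509.  58.];186 [448. 508.  55.];187 [449. 617.  17.];188 [449. 600.  18.];189 [449. 590.  18.];190 [449. 580.  18.];191 [448. 571.  17.];192 [448. 563.  16.];193 [448. 550.  17.];194 [448. 542.  16.];195 [448. 536.  15.];196 [448. 525.  15.];197 [448. 530.  10.];[(140, array([303.9, 174.6])), (147, array([303.9, 172.3])), (150, array([303.9, 171.2])), (157, array([303.9, 168.8])), (190, array([303.7, 157.5]))]
```

View pics/g1.png

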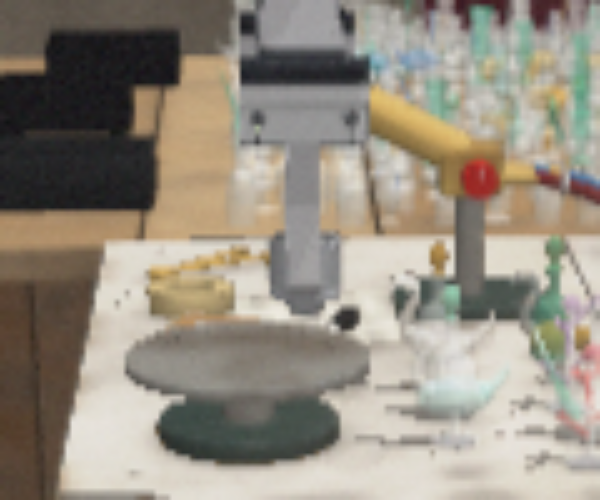

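The crop shows the guide held between the fingers with only its spigot end showing below the tips, lowest point near (303,170). That puts it at about z 152, roughly 15 mm below the TCP. I'll lower it and feel for contact.

```bash
python3 -m crank '[[30,0,0,30,0,0,0],[30,0,0,65,0,0,0],[30,0,0,100,0,0,0],[30,0,0,125,0,0,0],[30,0,0,138,0,0,0],[30,0,0,141,0,0,0],[30,0,0,141,0,0,0],[30,0,0,141,0,0,0]]' && python3 -m crank '[[30,0,0,1,0,0,0],[30,0,0,2,0,0,0],[30,0,0,2,0,0,0]]' && python3 -m crank '[[30,0,0,1,0,0,0],[30,0,0,1,0,0,0],[30,0,0,1,0,0,0]]' && python3 -m crank '[[30,0,0,1,0,0,0],[30,0,0,1,0,0,0],[30,0,0,1,0,0,0]]'
```

```text
clock: 7.95
eef_pos: [448.9, 355.0, 26.9]
eef_rot: [3.14, 0.002, -3.138]
wrist_force: [-0.5, -0.7, -1.7]
finger_gap: 40.8
finger_force: 16.8
clock: 8.25
eef_pos: [448.3, 354.6, 23.7]
eef_rot: [3.141, 0.0, -3.138]
wrist_force: [0.0, -0.1, -0.8]
finger_gap: 40.7
finger_force: 16.8
clock: 8.55
eef_pos: [448.2, 354.6, 22.4]
eef_rot: [-3.142, -0.0, -3.138]
wrist_force: [1.0, 0.2, -1.9]
finger_gap: 41.2
finger_force: 16.8
clock: 8.85
eef_pos: [448.2, 354.6, 21.4]
eef_rot: [-3.142, -0.0, -3.138]
wrist_force: [0.4, 0.3, -1.3]
finger_gap: 41.2
finger_force: 16.8
```

```bash
python3 -m crank '[[30,0,0,1,0,0,0],[30,0,0,1,0,0,0],[30,0,0,1,0,0,0]]' && python3 -m crank '[[30,0,0,1,0,0,0],[30,0,0,1,0,0,0],[30,0,0,1,0,0,0]]' && python3 -m crank '[[30,0,0,0.5,0,0,0],[30,0,0,1,0,0,0],[30,0,0,1,0,0,0]]'
```

```text
clock: 9.15
eef_pos: [448.4, 354.7, 20.9]
eef_rot: [3.141, 0.0, -3.138]
wrist_force: [-2.3, -1.8, 5.4]
finger_gap: 40.8
finger_force: 16.9
clock: 9.45
eef_pos: [448.7, 354.7, 20.7]
eef_rot: [3.141, 0.001, -3.138]
wrist_force: [-3.1, -4.3, 13.3]
finger_gap: 41.1
finger_force: 15.0
clock: 9.75
eef_pos: [449.1, 354.8, 20.3]
eef_rot: [3.141, 0.002, -3.138]
wrist_force: [-3.5, -6.0, 18.8]
finger_gap: 40.8
finger_force: 15.0
```

```bash
python3 -m crank '[[30,0,0,-1,0,0,0],[30,0,0,-2,0,0,0],[30,0,0,-2,0,0,0],[30,0,0,-2,0,0,0]]' && python3 -m crank '[[46,0,0,0,0,0,0],[48,0,0,0,0,0,0],[50,0,0,0,0,0,0],[54,0,0,0,0,0,0],[58,0,0,0,0,0,0],[64,0,0,0,0,0,0],[70,0,0,0,0,0,0],[70,0,0,0,0,0,0]]' && python3 -m crank '[[70,0,0,-10,0,0,0],[70,0,0,-30,0,0,0],[70,0,0,-70,0,0,0],[70,0,0,-110,0,0,0],[70,0,-40,-150,0,0,0],[70,0,-90,-150,0,0,0],[70,0,-140,-150,0,0,0],[70,0,-140,-150,0,0,0]]' && python3 - <<'E'
from h import *
p,d=optics.camera("top"); u,v=proj("top",(448,355,30)).astype(int); print(u,v)
P=cloud("top",d); m=(np.hypot(P[...,0]-448,P[...,1]-355)<50)&(P[...,2]>12)&(P[...,2]<80)
for a,b in((15,32),(32,50)):
    s=P[m&(P[...,2]>a)&(P[...,2]<b)];print(len(s),s.min(0),s.max(0),s.mean(0)) if len(s) else 0
q,d2=optics.camera("side"); u2,v2=proj("side",(448,355,30)).astype(int)
a=cv2.resize(p[v-40:v+40,max(u-40,0):max(u-40,0)+80,::-1],(400,400));b=cv2.resize(q[v2-40:v2+40,u2-40:u2+40,::-1],(400,400))
cv2.imwrite("pics/g2.png",np.hstack([a,b]))
E
```

```text
clock: 10.15
eef_pos: [448.3, 354.6, 20.5]
eef_rot: [3.142, -0.0, -3.138]
wrist_force: [-1.2, -1.3, 1.7]
finger_gap: 40.6
finger_force: 15.0
clock: 10.95
eef_pos: [448.3, 354.6, 20.5]
eef_rot: [3.142, 0.0, -3.138]
wrist_force: [0.5, 1.0, -1.1]
finger_gap: 65.6
finger_force: 0.0
clock: 11.75
eef_pos: [448.8, 211.0, 171.8]
eef_rot: [-3.142, 0.001, -3.141]
wrist_force: [0.4, -0.2, 0.1]
finger_gap: 66.2
finger_force: 0.0
148 259
```

View pics/g2.png

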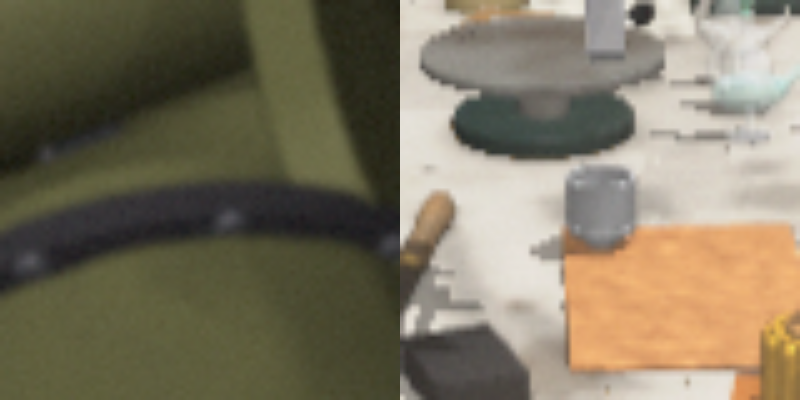

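The side crop shows the guide standing upright at the mat's near-left corner; the arm blocks the top crop. Next is the plain mould.

```bash
python3 -m crank '[[85,-5,-50,0,0,0,0],[85,-10,-100,0,0,0,0],[85,-15,-150,0,0,0,0],[85,-20,-200,0,0,0,0],[85,-25,-250,0,0,0,0],[85,-30,-300,0,0,0,0],[85,-30,-350,0,0,0,0],[85,-30,-400,0,0,0,0],[85,-30,-450,0,0,0,0],[85,-30,-476,0,0,0,0]]' && python3 -m crank '[[85,0,0,0,0,0,0],[85,0,0,0,0,0,0],[85,0,0,0,0,0,0]]' && python3 - <<'E'
from h import *
p,d=optics.camera("side"); P=cloud("side",d)
p2,d2=optics.camera("top"); P2=cloud("top",d2)
for P in (P,P2):
  s=P[(np.hypot(P[...,0]-479,P[...,1]+265)<45)&(P[...,2]>66)&(P[...,2]<78)];
  if len(s):print(len(s),s.min(0),s.max(0))
u,v=proj("side",(479,-265,60)).astype(int)
cv2.imwrite("pics/m1.png",cv2.resize(p[v-90:v+50,u-80:u+80,::-1],None,fx=4,fy=4))
E
```

```text
clock: 12.85
eef_pos: [481.0, -263.5, 170.3]
eef_rot: [-3.141, -0.0, -3.139]
wrist_force: [0.2, 0.2, 0.2]
finger_gap: 79.7
finger_force: 0.0
clock: 13.15
eef_pos: [481.0, -259.9, 170.4]
eef_rot: [3.141, -0.0, -3.137]
wrist_force: [-0.8, -0.1, -0.4]
finger_gap: 79.7
finger_force: 0.0
322 [ 455.70816232 -292.62346013   66.01142212] [ 504.94236041 -240.8713786    74.9158147 ]
34 [ 470.74572371 -248.76468415   66.62928921] [ 490.88791415 -239.94533615   72.87955908]
```

View pics/m1.png

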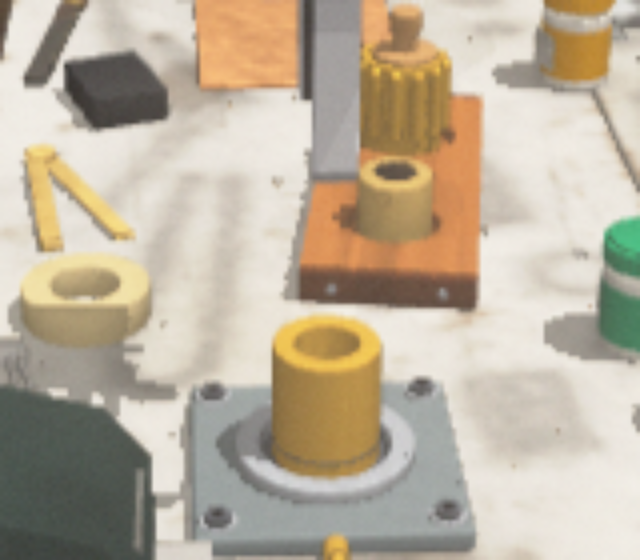

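The crop shows the plain mould upright in the station nest, now open on top. Its rim is at about (327,345) in the crop, and the side cloud puts its centre at x≈480.

```bash
python3 -m crank '[[85,1,-5,20,0,0,0],[85,1,-5,50,0,0,0],[85,1,-5,80,0,0,0],[85,1,-5,110,0,0,0],[85,1,-5,130,0,0,0],[85,1,-5,141,0,0,0],[85,1,-5,143,0,0,0],[85,1,-5,143,0,0,0],[85,1,-5,143,0,0,0]]' 45 && python3 -m crank '[[70,0,0,0,0,0,0],[60,0,0,0,0,0,0],[40,0,0,0,0,0,0],[40,0,0,0,0,0,0],[40,0,0,0,0,0,0],[40,0,0,0,0,0,0],[40,0,0,0,0,0,0],[40,0,0,0,0,0,0]]' 45
```

```text
clock: 14.15
eef_pos: [480.0, -266.5, 28.6]
eef_rot: [-3.141, 0.002, -3.138]
wrist_force: [-0.3, 0.3, -0.3]
finger_gap: 79.9
finger_force: 0.0
clock: 14.95
eef_pos: [479.4, -266.4, 27.6]
eef_rot: [-3.141, 0.0, -3.138]
wrist_force: [-1.0, 0.4, 3.0]
finger_gap: 48.7
finger_force: 45.0
```

```bash
python3 -m crank '[[40,0,0,-5,0,0,0],[40,0,0,-15,0,0,0],[40,0,0,-35,0,0,0],[40,0,0,-60,0,0,0],[40,0,5,-90,0,0,0],[40,0,20,-112,0,0,0],[40,0,50,-120,0,0,0],[40,0,85,-120,0,0,0],[40,0,125,-120,0,0,0],[40,0,165,-120,0,0,0]]' && python3 -m crank '[[40,-2,40,0,0,0,0],[40,-4,80,0,0,0,0],[40,-6,120,0,0,0,0],[40,-9,160,0,0,0,0],[40,-12,200,0,0,0,0],[40,-15,240,0,0,0,0],[40,-18,280,0,0,0,0],[40,-20,310,0,0,0,0],[40,-20,330,0,0,0,0],[40,-20,340,0,0,0,0]]' && python3 -m crank '[[40,0,5,0,0,0,0],[40,0,6,10,0,0,0],[40,0,6,30,0,0,0],[40,0,6,60,0,0,0],[40,0,6,90,0,0,0],[40,0,6,110,0,0,0],[40,0,6,120,0,0,0],[40,0,6,122,0,0,0],[40,0,6,122,0,0,0],[40,0,6,122,0,0,0]]'
```

```text
clock: 15.95
eef_pos: [478.4, -99.9, 148.1]
eef_rot: [-3.142, 0.0, -3.139]
wrist_force: [0.8, -0.1, -2.4]
finger_gap: 48.3
finger_force: 45.0
clock: 16.95
eef_pos: [497.3, 240.2, 147.8]
eef_rot: [3.142, -0.0, -3.137]
wrist_force: [0.4, -0.5, -2.9]
finger_gap: 48.9
finger_force: 45.0
clock: 17.95
eef_pos: [498.2, 244.8, 26.5]
eef_rot: [3.141, 0.002, -3.138]
wrist_force: [0.6, 0.8, -3.3]
finger_gap: 48.2
finger_force: 45.0
```

```bash
python3 -m crank '[[40,0,0,2,0,0,0],[40,0,0,4,0,0,0],[40,0,0,4.5,0,0,0],[40,0,0,4.5,0,0,0]]' && python3 -m crank '[[40,0,0,0.7,0,0,0],[40,0,0,0.7,0,0,0],[40,0,0,0.7,0,0,0]]' && python3 -m crank '[[40,0,0,0.7,0,0,0],[40,0,0,0.7,0,0,0],[40,0,0,0.7,0,0,0]]'
```

```text
clock: 18.35
eef_pos: [497.6, 244.7, 20.9]
eef_rot: [-3.142, -0.0, -3.138]
wrist_force: [0.6, -0.2, -3.3]
finger_gap: 48.5
finger_force: 45.0
clock: 18.65
eef_pos: [497.7, 244.8, 20.6]
eef_rot: [3.142, 0.0, -3.138]
wrist_force: [-2.5, -0.7, 2.7]
finger_gap: 48.5
finger_force: 45.0
clock: 18.95
eef_pos: [497.7, 244.8, 20.5]
eef_rot: [3.142, 0.0, -3.138]
wrist_force: [-6.4, -3.3, 11.9]
finger_gap: 48.2
finger_force: 45.0
```

```bash
python3 -m crank '[[40,0,0,-0.8,0,0,0],[54,0,0,-0.8,0,0,0],[60,0,0,-0.8,0,0,0],[70,0,0,-0.8,0,0,0],[80,0,0,-0.8,0,0,0],[90,0,0,-0.8,0,0,0],[95,0,0,-0.8,0,0,0],[95,0,0,-30,0,0,0],[95,0,0,-70,0,0,0],[95,0,0,-120,0,0,0]]' && python3 -m crank '[[100,-15,-30,-20,0,0,0],[100,-25,-80,-20,0,0,0],[100,-40,-130,-20,0,0,0],[100,-51,-165,-20,0,0,0],[100,-51,-181,-20,0,0,0],[100,-51,-181,-20,0,0,0],[100,-51,-181,-20,0,0,0],[100,-51,-181,-20,0,0,0]]' && python3 - <<'E'
from h import *
for n in("side","top"):
  p,d=optics.camera(n); P=cloud(n,d)
  for nm,c,a,b in(("plain",(498,245),58,72),("rib",(548,62),66,78),("knob",(548,62),88,106),("guide",(448,355),40,55)):
    s=P[(np.hypot(P[...,0]-c[0],P[...,1]-c[1])<42)&(P[...,2]>a)&(P[...,2]<b)];
    if len(s)>5:print(n,nm,len(s),s.min(0).round(1),s.max(0).round(1))
  if n=="side": cv2.imwrite("pics/m2.png",p[150:330,220:460,::-1].repeat(3,0).repeat(3,1))
E
```

```text
clock: 19.95
eef_pos: [496.8, 244.4, 139.7]
eef_rot: [-3.14, -0.003, -3.138]
wrist_force: [0.5, 0.6, 1.1]
finger_gap: 89.4
finger_force: 0.0
clock: 20.75
eef_pos: [549.0, 65.2, 159.6]
eef_rot: [3.141, -0.0, -3.137]
wrist_force: [-1.0, -0.0, 0.4]
finger_gap: 93.9
finger_force: 0.0
side plain 134 [474.8 215.2  58.2] [521.7 273.1  68.2]
side rib 171 [518.9  32.3  66. ] [575.9  82.8  78. ]
side knob 64 [539.4  50.6  88.2] [558.7  69.7 104.5]
side guide 90 [426.6 330.3  40.2] [465.1 377.5  51.4]
top plain 102 [481.2 248.8  58. ] [521.  270.3  68.1]
top guide 152 [426.3 333.7  40.2] [466.  376.6  51.7]
```

View pics/m2.png

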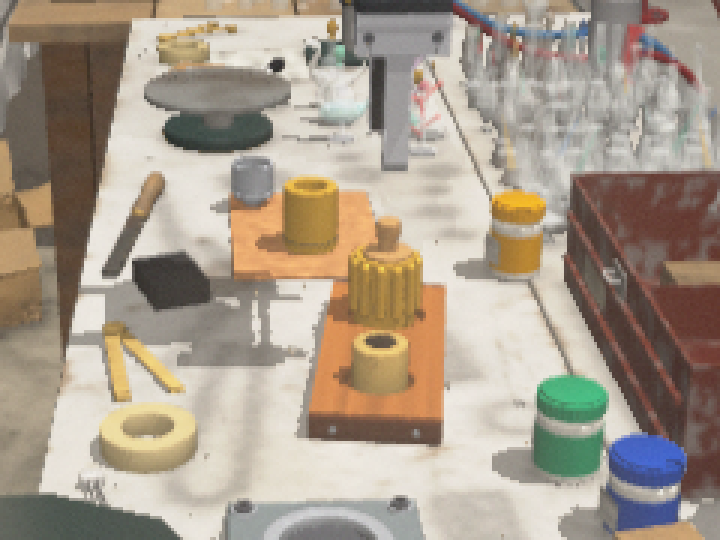

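The crop shows the plain mould upright on the mat at (310,215) with the guide upright behind it at (253,180). The ribbed mould and cap are in the rack at (385,265), and the gripper is above them.

```bash
python3 -m crank '[[100,0.5,-1,15,0,0,0],[100,0.5,-1,40,0,0,0],[100,0.5,-1,70,0,0,0],[100,0.5,-1,100,0,0,0],[100,0.5,-1,120,0,0,0],[100,0.5,-1,129,0,0,0],[100,0.5,-1,131,0,0,0],[100,0.5,-1,131,0,0,0]]' 45 && python3 -m crank '[[85,0,0,0,0,0,0],[75,0,0,0,0,0,0],[50,0,0,0,0,0,0],[50,0,0,0,0,0,0],[50,0,0,0,0,0,0],[50,0,0,0,0,0,0],[50,0,0,0,0,0,0],[50,0,0,0,0,0,0]]' 45 && python3 -m crank '[[50,0,0,-3,0,0,0],[50,0,0,-8,0,0,0],[50,0,0,-15,0,0,0],[50,0,0,-20,0,0,0],[50,0,0,-20,0,0,0],[50,0,0,-20,0,0,0]]' && python3 - <<'E'
from h import *
p,d=optics.camera("side"); P=cloud("side",d)
u,v=proj("side",(548,64,70)).astype(int)
cv2.imwrite("pics/m3.png",cv2.resize(p[v-70:v+50,u-70:u+70,::-1],None,fx=4,fy=4))
E
```

```text
clock: 21.65
eef_pos: [549.1, 63.2, 29.2]
eef_rot: [3.142, 0.001, -3.138]
wrist_force: [0.2, 0.2, 1.0]
finger_gap: 94.0
finger_force: 0.0
clock: 22.45
eef_pos: [548.9, 63.1, 28.8]
eef_rot: [3.141, 0.0, -3.138]
wrist_force: [-1.4, 2.9, 4.2]
finger_gap: 57.5
finger_force: 45.0
clock: 23.05
eef_pos: [548.7, 62.9, 48.6]
eef_rot: [-3.142, 0.0, -3.138]
wrist_force: [-0.4, -0.7, -3.8]
finger_gap: 58.0
finger_force: 45.0
```

View pics/m3.png

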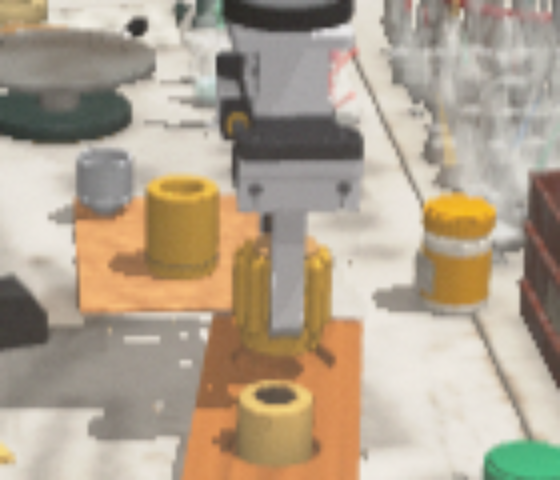

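The crop shows the ribbed mould lifted straight between the fingers, clear of the rack, with the small mould undisturbed.

```bash
python3 -m crank '[[50,0,0,-20,0,0,0],[50,0,0,-50,0,0,0],[50,5,-10,-75,0,0,0],[50,10,-35,-85,0,0,0],[50,20,-70,-85,0,0,0],[50,28,-110,-85,0,0,0],[50,36,-150,-85,0,0,0],[50,44,-190,-85,0,0,0],[50,52,-230,-85,0,0,0],[50,60,-265,-85,0,0,0]]' && python3 -m crank '[[50,6,-30,0,0,0,0],[50,9,-50,0,0,0,0],[50,9,-60,0,0,0,0],[50,9,-63,0,0,0,0],[50,9,-63,0,0,0,0],[50,9,-63,0,0,0,0],[50,9,-63,0,0,0,0]]'
```

```text
clock: 24.1
eef_pos: [488.9, -204.1, 133.3]
eef_rot: [3.142, -0.0, -3.139]
wrist_force: [0.2, 0.3, -4.1]
finger_gap: 58.1
finger_force: 45.0
clock: 24.8
eef_pos: [481.1, -264.5, 133.6]
eef_rot: [3.142, -0.0, -3.137]
wrist_force: [-0.0, 0.7, -3.4]
finger_gap: 57.6
finger_force: 45.0
```

```bash
python3 -m crank '[[50,1.3,-1,15,0,0,0],[50,1.3,-1,40,0,0,0],[50,1.3,-1,65,0,0,0],[50,1.3,-1,80,0,0,0],[50,1.3,-1,87,0,0,0],[50,1.3,-1,88,0,0,0],[50,1.3,-1,88,0,0,0]]' && python3 - <<'E'
from h import *
p,d=optics.camera("side")
u,v=proj("side",(479,-265,45)).astype(int)
cv2.imwrite("pics/m4.png",cv2.resize(p[v-60:v+50,u-60:u+60,::-1],None,fx=5,fy=5))
E
```

```text
clock: 25.5
eef_pos: [480.0, -266.3, 46.3]
eef_rot: [-3.141, 0.001, -3.138]
wrist_force: [-0.2, 0.2, -4.4]
finger_gap: 57.7
finger_force: 45.0
```

View pics/m4.png

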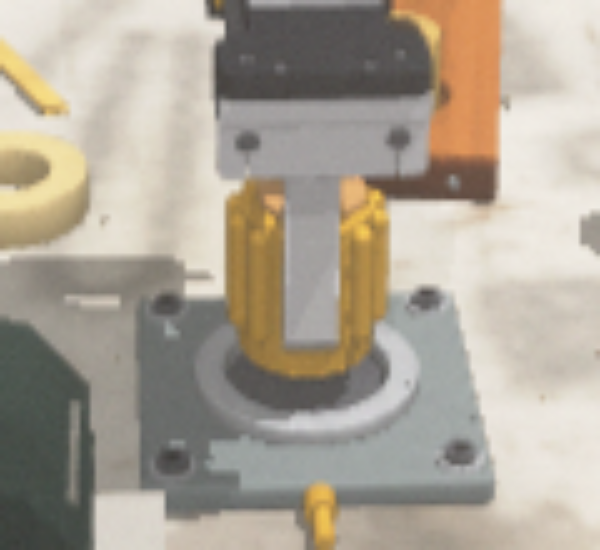

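The crop shows the ribbed mould upright above the nest. The mould's centre is at u≈306 and the ring's at u≈307, so it is well centred.

```bash
python3 -m crank '[[50,0,-0,4,0,0,0],[50,0,0,8,0,0,0],[50,0,0,12,0,0,0],[50,0,0,14.5,0,0,0],[50,0,0,15.5,0,0,0],[50,0,0,15.5,0,0,0]]' && python3 -m crank '[[50,0,0,1,0,0,0],[50,0,0,1,0,0,0],[50,0,0,1,0,0,0]]' && python3 -m crank '[[50,0,0,0.7,0,0,0],[50,0,0,0.7,0,0,0],[50,0,0,0.7,0,0,0]]'
```

```text
clock: 26.15
eef_pos: [479.5, -266.3, 29.9]
eef_rot: [3.141, -0.0, -3.138]
wrist_force: [-0.6, 0.5, -3.6]
finger_gap: 57.7
finger_force: 45.0
clock: 26.45
eef_pos: [479.6, -266.3, 29.1]
eef_rot: [-3.142, 0.0, -3.138]
wrist_force: [0.5, -0.4, -3.7]
finger_gap: 57.5
finger_force: 45.0
clock: 26.75
eef_pos: [479.7, -266.4, 28.8]
eef_rot: [-3.141, 0.0, -3.138]
wrist_force: [-2.4, 0.7, 4.5]
finger_gap: 57.4
finger_force: 45.0
```

```bash
python3 -m crank '[[64,0,0,-0.3,0,0,0],[68,0,0,-0.3,0,0,0],[75,0,0,-0.3,0,0,0],[85,0,0,-0.3,0,0,0],[95,0,0,-0.3,0,0,0],[100,0,0,-0.3,0,0,0],[100,0,0,-0.3,0,0,0],[100,0,0,-20,0,0,0],[100,0,0,-60,0,0,0],[100,0,0,-110,0,0,0]]' && python3 -m crank '[[90,0,20,-20,0,0,0],[90,0,70,-20,0,0,0],[90,0,120,-20,0,0,0],[90,-5,170,-20,0,0,0],[90,-10,220,-20,0,0,0],[90,-15,270,-20,0,0,0],[90,-18,320,-20,0,0,0],[90,-20,370,-20,0,0,0],[90,-20,420,-20,0,0,0],[90,-20,470,-20,0,0,0]]' && python3 -m crank '[[90,0,35,0,0,0,0],[90,0,41,0,0,0,0],[90,0,41,0,0,0,0],[90,0,41,0,0,0,0],[90,0,41,0,0,0,0]]' && python3 - <<'E'
from h import *
for n in("side","top"):
  p,d=optics.camera(n); P=cloud(n,d)
  for nm,c,a,b in(("plain",(498,245),58,72),("rib",(479,-266),66,78),("knob",(479,-266),90,106),("guide",(448,355),40,55)):
    s=P[(np.hypot(P[...,0]-c[0],P[...,1]-c[1])<42)&(P[...,2]>a)&(P[...,2]<b)];
    if len(s)>5:print(n,nm,len(s),s.min(0).round(1),s.max(0).round(1))
  if n=="side": cv2.imwrite("pics/m5.png",p[150:390,220:460,::-1].repeat(2,0).repeat(2,1))
E
```

```text
clock: 27.75
eef_pos: [478.7, -265.8, 138.3]
eef_rot: [3.14, -0.003, -3.138]
wrist_force: [0.2, -0.3, -0.4]
finger_gap: 93.9
finger_force: 0.0
clock: 28.75
eef_pos: [497.6, 205.0, 158.5]
eef_rot: [3.142, 0.0, -3.138]
wrist_force: [1.1, 0.2, -0.4]
finger_gap: 84.2
finger_force: 0.0
clock: 29.25
eef_pos: [498.1, 242.7, 158.4]
eef_rot: [-3.142, 0.0, -3.14]
wrist_force: [0.2, 0.2, -0.0]
finger_gap: 84.5
finger_force: 0.0
side plain 134 [474.8 215.   58.2] [521.8 270.8  68.8]
side rib 390 [ 450.1 -296.7   66. ] [ 508.2 -246.8   78. ]
side knob 107 [ 471.8 -277.1   90.3] [ 490.3 -256.   105.4]
side guide 89 [426.6 331.5  40.4] [465.1 377.7  51.9]
top plain 206 [472.5 220.7  58.7] [509.8 270.6  67.7]
top rib 470 [ 450.1 -293.3   66.2] [ 505.3 -236.5   78. ]
top knob 92 [ 470.  -272.3   91.5] [ 488.9 -253.5  102.8]
```

View pics/m5.png

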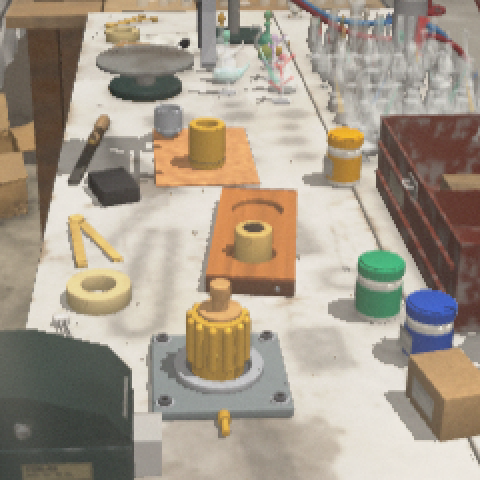

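The crop shows the ribbed mould and its cap seated straight in the station at (218,345). The rack's large seat is empty at (258,210), and the plain mould and guide stand upright on the mat.

```bash
python3 -m crank '[[90,0,2,20,0,0,0],[90,0,2,50,0,0,0],[90,0,2,80,0,0,0],[90,0,2,110,0,0,0],[90,0,2,128,0,0,0],[90,0,2,135,0,0,0],[90,0,2,136,0,0,0],[90,0,2,136,0,0,0]]' 45 && python3 -m crank '[[75,0,0,0,0,0,0],[62,0,0,0,0,0,0],[40,0,0,0,0,0,0],[40,0,0,0,0,0,0],[40,0,0,0,0,0,0],[40,0,0,0,0,0,0],[40,0,0,0,0,0,0],[40,0,0,0,0,0,0]]' 45 && python3 - <<'E'
from h import *
p,d=optics.camera("top"); P=cloud("top",d)
u,v=proj("top",(548,64,16)).astype(int); print(u,v)
c=P[v-25:v+26,u-25:u+26]
m=(c[...,2]<12.5).astype(np.uint8)   # rack top reads ~16
print(np.unique(c[...,2].round(),return_counts=True))
s=np.argwhere(m)[:,::-1]+[u-25,v-25]
w=ray("top",s,12)[:,:2]; k=np.hypot(w[:,0]-548,w[:,1]-64)<36; w=w[k]
print(len(w),w.min(0),w.max(0),(w.min(0)+w.max(0))/2)
cv2.imwrite("pics/r1.png",cv2.resize(p[v-40:v+40,u-40:u+60,::-1],None,fx=6,fy=6))
E
```

```text
clock: 30.15
eef_pos: [498.4, 245.9, 23.3]
eef_rot: [3.141, 0.001, -3.139]
wrist_force: [0.6, 0.5, 0.8]
finger_gap: 84.7
finger_force: 0.0
clock: 30.95
eef_pos: [497.9, 245.8, 22.5]
eef_rot: [-3.142, 0.0, -3.138]
wrist_force: [-1.1, -1.6, 4.0]
finger_gap: 48.6
finger_force: 45.0
288 211
(array([ -6.,  -5.,  -4.,  -3.,  -2.,  -1.,  -0.,   1.,   2.,   3.,   4.,
         5.,   6.,   7.,   8.,   9.,  10.,  11.,  12.,  13.,  14.,  15.,
        16.,  17.,  18.,  19.,  20.,  21.,  22.,  23., 950.]), array([  4,  17,  26,  37,  61,  68,  45,  23,   9,   2,   6,   3,  11,
        34,  65, 115, 145, 130,  84,  43,  38,  72, 156, 312, 355, 376,
       205, 110,  28,   8,  13]))
555 [520.9535468   35.75135194] [580.9800783   93.99878878] [550.96681255  64.87507036]
```

View pics/r1.png

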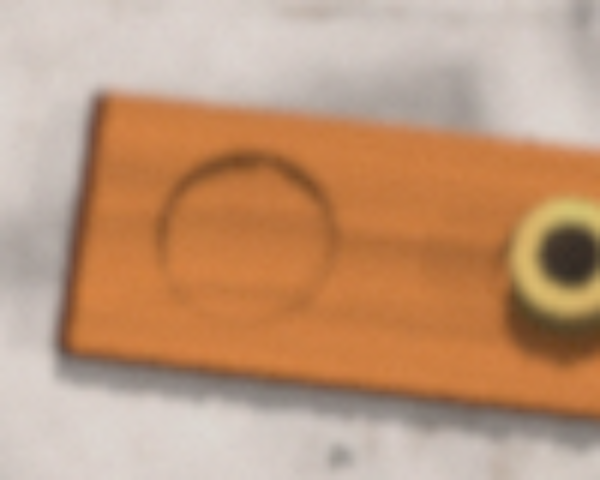

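The crop shows the empty large seat as a circle centred at about (247,239), which is image pixel (289,210.5). That maps to x≈548, y≈62–63, in agreement with the board measurement and the earlier grip.

```bash
python3 -m crank '[[40,0,0,-4,0,0,0],[40,0,0,-15,0,0,0],[40,0,0,-35,0,0,0],[40,-2,-5,-55,0,0,0],[40,-8,-25,-68,0,0,0],[40,-16,-55,-70,0,0,0],[40,-26,-90,-70,0,0,0],[40,-36,-125,-70,0,0,0],[40,-45,-155,-70,0,0,0],[40,-51,-175,-70,0,0,0]]' && python3 -m crank '[[40,0,-6,0,0,0,0],[40,0,-7,0,0,0,0],[40,0,-7,0,0,0,0],[40,0,-7,0,0,0,0],[40,0,-7,0,0,0,0]]'
```

```text
clock: 32.0
eef_pos: [549.8, 69.1, 93.0]
eef_rot: [-3.142, 0.0, -3.139]
wrist_force: [-0.0, -0.1, -3.5]
finger_gap: 48.5
finger_force: 45.0
clock: 32.5
eef_pos: [549.3, 64.8, 92.4]
eef_rot: [3.142, -0.0, -3.137]
wrist_force: [0.5, 0.4, -3.1]
finger_gap: 48.5
finger_force: 45.0
```

```bash
python3 -m crank '[[40,1,-1,15,0,0,0],[40,1,-1,32,0,0,0],[40,1,-1,45,0,0,0],[40,1,-1,54,0,0,0],[40,1,-1,59,0,0,0],[40,1,-1,61,0,0,0],[40,1,-1,61,0,0,0]]' && python3 -m crank '[[40,0,0,1,0,0,0],[40,0,0,1.3,0,0,0],[40,0,0,1.3,0,0,0]]' && python3 -m crank '[[40,0,0,0.7,0,0,0],[40,0,0,0.7,0,0,0],[40,0,0,0.7,0,0,0]]'
```

```text
clock: 33.2
eef_pos: [548.6, 63.1, 31.5]
eef_rot: [-3.142, 0.0, -3.138]
wrist_force: [-0.0, 0.2, -2.6]
finger_gap: 48.7
finger_force: 45.0
clock: 33.5
eef_pos: [548.5, 63.0, 30.3]
eef_rot: [3.142, 0.0, -3.138]
wrist_force: [0.2, -0.2, -3.4]
finger_gap: 48.4
finger_force: 45.0
clock: 33.8
eef_pos: [548.6, 63.0, 29.5]
eef_rot: [-3.142, 0.0, -3.138]
wrist_force: [0.2, 0.2, -1.6]
finger_gap: 48.2
finger_force: 45.0
```

```bash
python3 -m crank '[[40,0,0,0.7,0,0,0],[54,0,0,0.3,0,0,0],[58,0,0,0,0,0,0],[65,0,0,0,0,0,0],[75,0,0,0,0,0,0],[80,0,0,0,0,0,0],[80,0,0,0,0,0,0],[80,0,0,-20,0,0,0],[80,0,0,-60,0,0,0],[80,0,0,-110,0,0,0]]' && python3 -m crank '[[70,0,-15,-25,0,0,0],[70,8,-60,-25,0,0,0],[70,18,-110,-25,0,0,0],[70,28,-160,-25,0,0,0],[70,38,-210,-25,0,0,0],[70,50,-260,-25,0,0,0],[70,62,-300,-25,0,0,0],[70,70,-328,-25,0,0,0],[70,70,-328,-25,0,0,0],[70,70,-328,-25,0,0,0]]' && python3 -m crank '[[70,0,0,0,0,0,0],[70,0,0,0,0,0,0]]' && python3 - <<'E'
from h import *
for n in("side","top"):
  p,d=optics.camera(n); P=cloud(n,d)
  for nm,c,a,b in(("plain",(548,63),66,78),("knob",(479,-266),90,106)):
    s=P[(np.hypot(P[...,0]-c[0],P[...,1]-c[1])<42)&(P[...,2]>a)&(P[...,2]<b)];
    if len(s)>5:print(n,nm,len(s),s.min(0).round(1),s.max(0).round(1))
E
```

```text
clock: 34.8
eef_pos: [547.4, 63.0, 139.3]
eef_rot: [-3.141, -0.003, -3.138]
wrist_force: [0.1, -0.3, 0.0]
finger_gap: 75.1
finger_force: 0.0
clock: 35.8
eef_pos: [479.4, -265.2, 164.2]
eef_rot: [3.141, -0.0, -3.139]
wrist_force: [0.3, 1.5, -0.2]
finger_gap: 65.7
finger_force: 0.0
clock: 36.0
eef_pos: [480.0, -264.1, 164.4]
eef_rot: [3.142, 0.0, -3.137]
wrist_force: [-0.5, 0.2, 0.5]
finger_gap: 65.6
finger_force: 0.0
side plain 162 [525.2  32.5  66. ] [571.5  87.1  75.5]
side knob 109 [ 471.8 -277.    90.2] [ 490.2 -258.8  104.9]
top plain 300 [523.6  40.1  66. ] [571.5  87.   74.6]
```

```bash
python3 -m crank '[[60,-0.5,-1,15,0,0,0],[60,-0.5,-1,40,0,0,0],[60,-0.5,-1,65,0,0,0],[60,-0.5,-1,79,0,0,0],[60,-0.5,-1,84,0,0,0],[60,-0.5,-1,84,0,0,0],[60,-0.5,-1,84,0,0,0]]' 10 && python3 -m crank '[[45,0,0,0,0,0,0],[35,0,0,0,0,0,0],[28,0,0,0,0,0,0],[10,0,0,0,0,0,0],[10,0,0,0,0,0,0],[10,0,0,0,0,0,0],[10,0,0,0,0,0,0],[10,0,0,0,0,0,0]]' 10
```

```text
clock: 36.8
eef_pos: [480.5, -266.4, 81.4]
eef_rot: [-3.141, 0.001, -3.138]
wrist_force: [0.4, -0.3, -1.0]
finger_gap: 56.5
finger_force: 0.0
clock: 37.6
eef_pos: [480.1, -266.2, 80.4]
eef_rot: [3.142, 0.0, -3.138]
wrist_force: [-0.8, 0.4, 1.6]
finger_gap: 19.8
finger_force: 10.0
```

```bash
python3 -m crank '[[10,0,0,-3,0,0,0],[10,0,0,-12,0,0,0],[10,0,0,-30,0,0,0],[10,-2,10,-55,0,0,0],[10,-8,35,-68,0,0,0],[10,-16,70,-70,0,0,0],[10,-25,110,-70,0,0,0],[10,-34,150,-70,0,0,0],[10,-43,190,-70,0,0,0],[10,-51,230,-70,0,0,0]]' && python3 -m crank '[[10,-8,35,0,0,0,0],[10,-15,65,0,0,0,0],[10,-18,88,0,0,0,0],[10,-18,98,0,0,0,0],[10,-18,99,0,0,0,0],[10,-18,99,0,0,0,0],[10,-18,99,0,0,0,0],[10,-18,99,0,0,0,0]]' && python3 - <<'E'
from h import *
p,d=optics.camera("side")
u,v=proj("side",(548,64,100)).astype(int)
cv2.imwrite("pics/c1.png",cv2.resize(p[v-60:v+50,u-60:u+60,::-1],None,fx=5,fy=5))
E
```

```text
clock: 38.6
eef_pos: [530.5, -34.4, 151.2]
eef_rot: [-3.141, 0.001, -3.138]
wrist_force: [1.2, -0.1, -0.4]
finger_gap: 20.0
finger_force: 10.0
clock: 39.4
eef_pos: [547.9, 62.2, 150.4]
eef_rot: [-3.142, 0.0, -3.139]
wrist_force: [0.5, 1.1, 0.6]
finger_gap: 19.5
finger_force: 10.0
```

View pics/c1.png

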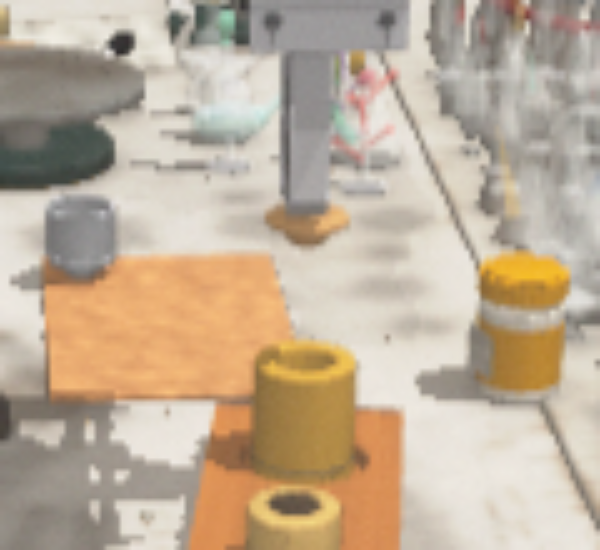

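The crop shows the cap held upright at u≈306, with the plain mould seated straight below it at u≈305. They are aligned, so I'll lower it.

```bash
python3 -m crank '[[10,0,0.8,10,0,0,0],[10,0,0.8,30,0,0,0],[10,0,0.8,45,0,0,0],[10,0,0.8,54,0,0,0],[10,0,0.8,60,0,0,0],[10,0,0.8,64,0,0,0],[10,0,0.8,67,0,0,0],[10,0,0.8,69,0,0,0],[10,0,0.8,69,0,0,0],[10,0,0.8,69,0,0,0]]' && python3 -m crank '[[10,0,0,0.8,0,0,0],[10,0,0,0.8,0,0,0],[10,0,0,0.8,0,0,0]]'
```

```text
clock: 40.45
eef_pos: [548.1, 63.8, 81.6]
eef_rot: [-3.142, 0.0, -3.138]
wrist_force: [-0.4, -0.4, -0.2]
finger_gap: 19.7
finger_force: 10.0
clock: 40.75
eef_pos: [548.0, 63.8, 80.6]
eef_rot: [-3.142, 0.0, -3.138]
wrist_force: [-0.1, 0.5, -0.5]
finger_gap: 20.0
finger_force: 10.0
```

```bash
python3 -m crank '[[24,0,0,0,0,0,0],[28,0,0,0,0,0,0],[36,0,0,0,0,0,0],[46,0,0,0,0,0,0],[60,0,0,0,0,0,0],[75,0,0,0,0,0,0],[80,0,0,0,0,0,0],[80,0,0,-20,0,0,0],[80,0,0,-55,0,0,0],[80,0,0,-85,0,0,0]]' && python3 -m crank '[[80,15,45,0,0,0,0],[80,30,90,0,0,0,0],[80,45,130,0,0,0,0],[80,60,170,0,0,0,0],[80,75,210,0,0,0,0],[80,90,250,0,0,0,0],[80,100,285,0,0,0,0],[80,100,291,0,0,0,0],[80,100,291,0,0,0,0],[80,100,291,0,0,0,0]]' && python3 - <<'E'
from h import *
for n in("side","top"):
  p,d=optics.camera(n); P=cloud(n,d)
  for nm,c,a,b in(("plain",(548,63),66,73),("knob",(548,63),90,106),("guide",(448,355),40,55)):
    s=P[(np.hypot(P[...,0]-c[0],P[...,1]-c[1])<42)&(P[...,2]>a)&(P[...,2]<b)];
    if len(s)>5:print(n,nm,len(s),s.min(0).round(1),s.max(0).round(1))
print(manip.read_state()["eef_pos"])
E
```

```text
clock: 41.75
eef_pos: [547.9, 63.8, 166.9]
eef_rot: [-3.142, -0.0, -3.138]
wrist_force: [0.7, -0.3, -0.1]
finger_gap: 75.1
finger_force: 0.0
clock: 42.75
eef_pos: [447.3, 353.6, 165.4]
eef_rot: [-3.141, -0.0, -3.139]
wrist_force: [0.2, -1.2, -0.6]
finger_gap: 75.1
finger_force: 0.0
side plain 74 [525.2  35.8  66.1] [572.2  70.8  73. ]
side knob 55 [539.   51.6  90.7] [556.9  71.  104.4]
side guide 92 [426.6 326.6  40. ] [465.  376.   53.1]
top plain 203 [523.4  40.   66. ] [571.7  87.   73. ]
top knob 87 [537.5  55.5  90.6] [555.9  74.  104.3]
top guide 107 [425.5 333.4  40.1] [466.3 374.7  50.7]
[447.48962001 353.34832605 165.57377542]
```

```bash
python3 -m crank '[[80,0.7,1,20,0,0,0],[80,0.7,1,50,0,0,0],[80,0.7,1,80,0,0,0],[80,0.7,1,110,0,0,0],[80,0.7,1,130,0,0,0],[80,0.7,1,139,0,0,0],[80,0.7,1,140,0,0,0],[80,0.7,1,140,0,0,0],[80,0.7,1,140,0,0,0]]' 15 && python3 -m crank '[[68,0,0,0,0,0,0],[58,0,0,0,0,0,0],[52,0,0,0,0,0,0],[48,0,0,0,0,0,0],[45,0,0,0,0,0,0],[30,0,0,0,0,0,0],[30,0,0,0,0,0,0],[30,0,0,0,0,0,0],[30,0,0,0,0,0,0]]' 15
```

```text
clock: 43.75
eef_pos: [446.9, 355.7, 26.8]
eef_rot: [3.141, 0.002, -3.138]
wrist_force: [0.4, -0.8, 0.8]
finger_gap: 75.1
finger_force: 0.0
clock: 44.65
eef_pos: [446.2, 355.5, 25.6]
eef_rot: [-3.142, -0.0, -3.138]
wrist_force: [-0.3, -1.0, 0.3]
finger_gap: 40.9
finger_force: 15.0
```

```bash
python3 -m crank '[[30,0,0,-3,0,0,0],[30,0,0,-12,0,0,0],[30,0,0,-35,0,0,0],[30,0,0,-65,0,0,0],[30,0,0,-100,0,0,0],[30,0,-10,-130,0,0,0],[30,0,-35,-143,0,0,0],[30,-2,-70,-145,0,0,0],[30,-4,-110,-145,0,0,0],[30,-6,-150,-145,0,0,0]]' && python3 -m crank '[[30,-3,-40,0,0,0,0],[30,-5,-80,0,0,0,0],[30,-8,-120,0,0,0,0],[30,-11,-160,0,0,0,0],[30,-14,-200,0,0,0,0],[30,-17,-240,0,0,0,0],[30,-20,-280,0,0,0,0],[30,-22,-320,0,0,0,0],[30,-24,-360,0,0,0,0],[30,-25,-400,0,0,0,0]]' && python3 -m crank '[[30,0,-30,0,0,0,0],[30,0,-52,0,0,0,0],[30,0,-65,0,0,0,0],[30,0,-70,0,0,0,0],[30,0,-71,0,0,0,0],[30,0,-71,0,0,0,0],[30,0,-71,0,0,0,0]]' && python3 - <<'E'
from h import *
p,d=optics.camera("side")
u,v=proj("side",(479,-265,100)).astype(int)
cv2.imwrite("pics/c2.png",cv2.resize(p[v-60:v+60,u-60:u+60,::-1],None,fx=5,fy=5))
E
```

```text
clock: 45.65
eef_pos: [452.6, 204.2, 171.4]
eef_rot: [3.141, 0.001, -3.138]
wrist_force: [1.1, 0.0, -0.8]
finger_gap: 40.9
finger_force: 15.0
clock: 46.65
eef_pos: [479.0, -196.1, 171.4]
eef_rot: [-3.141, 0.001, -3.138]
wrist_force: [-0.1, 1.2, -1.2]
finger_gap: 40.8
finger_force: 15.0
clock: 47.35
eef_pos: [479.5, -264.6, 170.7]
eef_rot: [3.142, 0.0, -3.137]
wrist_force: [0.3, 0.5, -2.0]
finger_gap: 40.6
finger_force: 15.0
```

View pics/c2.png

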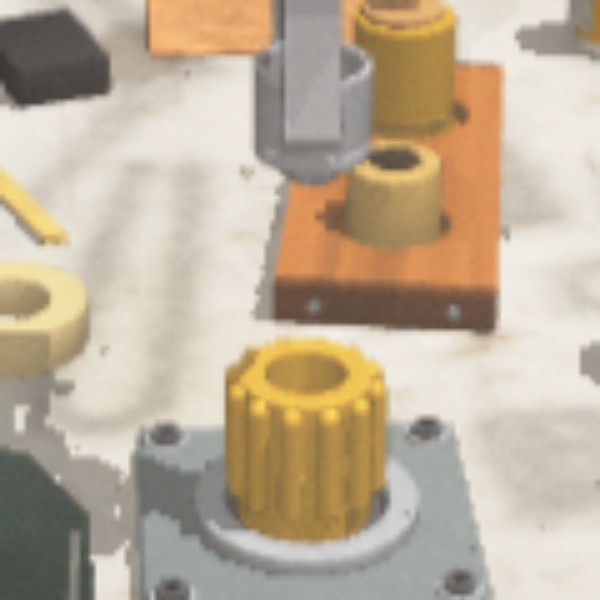

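The crop shows the guide held upright at u≈314 and the bore below it at (307,372). After allowing for perspective, the guide is about 1.5 mm too far in +x, so I'll correct that while lowering.

```bash
python3 -m crank '[[30,1.4,-1.5,15,0,0,0],[30,1.4,-1.5,40,0,0,0],[30,1.4,-1.5,58,0,0,0],[30,1.4,-1.5,68,0,0,0],[30,1.4,-1.5,75,0,0,0],[30,1.4,-1.5,80,0,0,0],[30,1.4,-1.5,84,0,0,0],[30,1.4,-1.5,86,0,0,0],[30,1.4,-1.5,86,0,0,0],[30,1.4,-1.5,86,0,0,0]]' && python3 -m crank '[[30,0,0,1,0,0,0],[30,0,0,1,0,0,0],[30,0,0,1,0,0,0]]' && python3 -m crank '[[30,0,0,0.7,0,0,0],[30,0,0,0.7,0,0,0],[30,0,0,0.7,0,0,0]]'
```

```text
clock: 48.4
eef_pos: [478.1, -267.0, 84.9]
eef_rot: [-3.141, 0.0, -3.138]
wrist_force: [-0.0, 1.0, -1.2]
finger_gap: 41.3
finger_force: 15.0
clock: 48.7
eef_pos: [478.0, -266.9, 83.6]
eef_rot: [-3.142, 0.0, -3.138]
wrist_force: [-0.3, -1.4, -1.2]
finger_gap: 41.3
finger_force: 15.0
clock: 49.0
eef_pos: [477.9, -266.9, 82.8]
eef_rot: [3.142, -0.0, -3.138]
wrist_force: [-0.1, -0.3, -0.9]
finger_gap: 40.6
finger_force: 15.0
```

Nearly down, so I'll take the last bit, release, lift, move aside and verify.

```bash
python3 -m crank '[[30,0,0,0.6,0,0,0],[30,0,0,0.6,0,0,0],[46,0,0,0.6,0,0,0],[50,0,0,0.6,0,0,0],[56,0,0,0.6,0,0,0],[64,0,0,0.6,0,0,0],[75,0,0,0,0,0,0],[75,0,0,-20,0,0,0],[75,0,0,-60,0,0,0],[75,0,0,-100,0,0,0]]' && python3 -m crank '[[75,40,40,0,0,0,0],[75,60,90,0,0,0,0],[75,80,130,0,0,0,0],[75,90,160,0,0,0,0],[75,90,160,0,0,0,0],[75,90,160,0,0,0,0],[75,90,160,0,0,0,0]]' && python3 - <<'E'
from h import *
ims=[]
for n in("side","top"):
  p,d=optics.camera(n); P=cloud(n,d)
  for nm,c,a,b in(("plain",(548,63),66,73),("knob",(548,63),90,106),("rib",(479,-266),66,76),("guide",(479,-266),95,115),("small",(532,-50),44,56),("tape",(362,-110),12,24),("graph",(371,154),14,28)):
    s=P[(np.hypot(P[...,0]-c[0],P[...,1]-c[1])<48)&(P[...,2]>a)&(P[...,2]<b)];
    if len(s)>5:print(n,nm,len(s),s.min(0).round(1),s.max(0).round(1),((s.min(0)+s.max(0))/2).round(1))
  if n=="side": ims.append(cv2.resize(p[200:380,250:430,::-1],(400,400)))
  else: ims.append(cv2.resize(p[160:310,250:500,::-1],(400,400)))
cv2.imwrite("pics/end.png",np.hstack(ims))
E
```

```text
clock: 50.0
eef_pos: [477.6, -266.7, 183.8]
eef_rot: [3.141, -0.001, -3.138]
wrist_force: [-0.5, 0.4, -0.6]
finger_gap: 70.6
finger_force: 0.0
clock: 50.7
eef_pos: [387.8, -107.8, 182.9]
eef_rot: [-3.141, 0.0, -3.139]
wrist_force: [-0.5, 0.3, 0.1]
finger_gap: 70.9
finger_force: 0.0
side plain 65 [525.   35.1  66. ] [570.5  72.3  72.9] [547.8  53.7  69.5]
side knob 56 [539.1  52.1  91.3] [556.6  68.8 104.1] [547.8  60.5  97.7]
side rib 242 [ 450.1 -297.4   66.1] [ 507.5 -247.6   75.9] [ 478.8 -272.5   71. ]
side guide 300 [ 459.2 -289.7   95. ] [ 499.  -246.7  109.3] [ 479.1 -268.2  102.2]
side small 171 [511.8 -75.2  44.1] [552.1 -31.6  54.8] [531.9 -53.4  49.4]
side tape 461 [ 328.6 -152.4   12.1] [396.7 -79.   22.9] [ 362.6 -115.7   17.5]
side graph 284 [337.2 113.2  14. ] [403.8 197.   27. ] [370.5 155.1  20.5]
top plain 207 [523.2  40.1  66.1] [571.6  86.9  73. ] [547.4  63.5  69.5]
top knob 87 [537.7  55.5  90.6] [556.4  73.6 104.4] [547.1  64.5  97.5]
top rib 91 [ 478.7 -283.2   66.4] [ 505.6 -241.7   75.9] [ 492.1 -262.5   71.1]
top guide 97 [ 467.9 -286.2   95.3] [ 497.4 -245.5  107.1] [ 482.6 -265.8  101.2]
top small 314 [511.2 -69.6  44.1] [551.2 -30.2  52.7] [531.2 -49.9  48.4]
top tape 94 [ 352.8 -146.4   12.1] [375.8 -92.5  20.9] [ 364.3 -119.4   16.5]
top graph 841 [337.4 117.4  14.4] [404.5 196.5  24.9] [371.  156.9  19.7]
```

View pics/end.png

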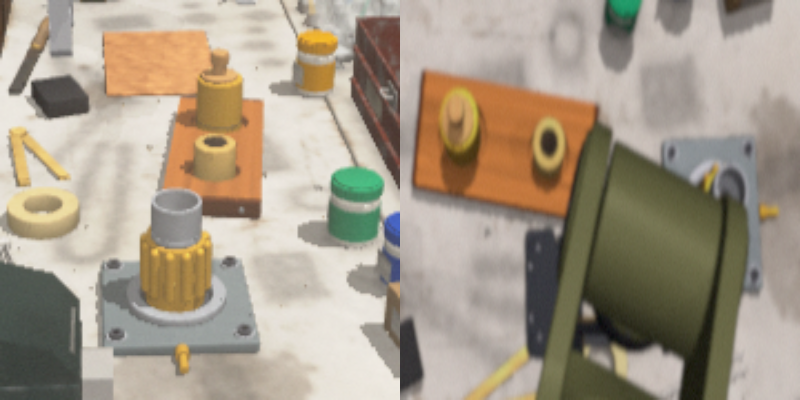

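The final view shows the ribbed mould with the guide straight in the station, and the plain mould with the cap straight in the rack. The bystanders are unmoved and all heights match the expected values.

```bash
python3 -c "
from cell import manip; print(manip.sign_off())"
```

```text
the job is handed in; nothing more can be done
None
```

The changeover is done and handed in at about 51 s: the ribbed mould is in the station with the guide ring, the plain mould is in the rack's large seat with the dust cap, and the last camera check showed all four straight and fully down, with the small mould, graphite block and tape roll unmoved; the hand-in returned no verdict.

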